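Swap the shut and the open clamps between storage and steriliser trays

TASK

The clamps have been put back the wrong way round: swap them, so that the two ratcheted-shut clamps lie in the two solid storage trays with handles and the two open clamps in the two perforated steriliser trays, one to a tray. Lay each flat and lengthwise (either way round) with its box joint at the middle of the tray, and never lay or push one clamp on another; the empty rubber pad is there to park one meanwhile.

Things in the scene. Friction and masses are not known exactly. Their poses are not given: they have to be found in the camera images.
- shut_clamp_a: Rigid steel ring-handled clamp lying flat, 147 mm long, 40-85 g. Origin: underside, centre of the box joint; x along it to the jaw tips (+73 mm; rings end at -74 mm), z up. Grip the box joint across y from above: 26 (x) x 15 (y) x 12 mm high; the rest is 7-8 mm high. SHUT: jaws together (12 mm over both), rings almost touching (58 mm over both). Starts in a perforated tray.
- shut_clamp_b: Rigid steel ring-handled clamp lying flat, 147 mm long, 40-85 g. Origin: underside, centre of the box joint; x along it to the jaw tips (+73 mm; rings end at -74 mm), z up. Grip the box joint across y from above: 26 (x) x 15 (y) x 12 mm high; the rest is 7-8 mm high. SHUT: jaws together (12 mm over both), rings almost touching (58 mm over both). Starts in a perforated tray.
- open_clamp_a: Rigid steel ring-handled clamp lying flat, 147 mm long, 40-85 g. Origin: underside, centre of the box joint; x along it to the jaw tips (+73 mm; rings end at -74 mm), z up. Grip the box joint across y from above: 26 (x) x 15 (y) x 12 mm high; the rest is 7-8 mm high. OPEN: jaws apart in a V (40 mm over both), rings apart (82 mm over both). Starts in a solid tray.
- open_clamp_b: Rigid steel ring-handled clamp lying flat, 147 mm long, 40-85 g. Origin: underside, centre of the box joint; x along it to the jaw tips (+73 mm; rings end at -74 mm), z up. Grip the box joint across y from above: 26 (x) x 15 (y) x 12 mm high; the rest is 7-8 mm high. OPEN: jaws apart in a V (40 mm over both), rings apart (82 mm over both). Starts in a solid tray.
- solid_tray_a: White shallow tray, fixed, 184 (x) x 126 (y) mm; floor 3 mm above the bench, rim 4 mm thick, its top 7 mm above the bench; inside 176 x 118 mm. Origin: centre of its underside; x along its length, z up. SOLID: unbroken floor, a low loop handle at each short end (out to 111 mm from the centre, 14 mm high).
- solid_tray_b: White shallow tray, fixed, 184 (x) x 126 (y) mm; floor 3 mm above the bench, rim 4 mm thick, its top 7 mm above the bench; inside 176 x 118 mm. Origin: centre of its underside; x along its length, z up. SOLID: unbroken floor, a low loop handle at each short end (out to 111 mm from the centre, 14 mm high).
- perforated_tray_a: White shallow tray, fixed, 184 (x) x 126 (y) mm; floor 3 mm above the bench, rim 4 mm thick, its top 7 mm above the bench; inside 176 x 118 mm. Origin: centre of its underside; x along its length, z up. PERFORATED: 9 x 6 round dark 9 mm holes in the floor (lays flat over them), no handles.
- perforated_tray_b: White shallow tray, fixed, 184 (x) x 126 (y) mm; floor 3 mm above the bench, rim 4 mm thick, its top 7 mm above the bench; inside 176 x 118 mm. Origin: centre of its underside; x along its length, z up. PERFORATED: 9 x 6 round dark 9 mm holes in the floor (lays flat over them), no handles.
- parking_pad: Flat dark rubber pad without rim, 184 mm (x) by 126 mm (y), 3 mm thick, fixed to the bench, empty at the start: a free place to park a clamp. Origin: centre of its underside; x along its length, z up.
Not all that is in view belongs to the job. What is shaped like the shut_clamp_a but turquoise is not meant.

How it is judged:
By the outcome, as a careful person would: the job done as asked, in the order asked, and still so for the second after the job is handed in, with the robot touching nothing.
It also fails if it takes over 115 s, if anything falls off the work surface, if the arm or the gripper's body presses on something with over 40 N, if the wrist force passes 120 N, or if a joint passes its speed limit or range.

ROBOT

A 6-joint arm with a two-finger parallel gripper is mounted at the origin on a cart in front of the work surface, level with it; the furniture and walls round the work are solid. World frame = base frame: x ahead of the robot, y to its left, z up, the work surface at z = 0. Lengths are in mm, angles in rad, forces in N, time in s.
With the tool pointing down it reaches from about 400 to 925 mm from the base axis. Payload 12.5 kg.
Tool frame: the origin (TCP) lies on the mounting face of the last link; the fingertips stand arm.tip_reach ahead of it and the grasp point (between the pads) lies 171 mm ahead of it (arm.tip_reach is the distance from the TCP to the fingertips, in mm); z points along the fingers, y is the direction in which the jaws open and shut (so a half turn about z gives the same grasp; the last joint's range is limited). The gripper opens to 95 mm and grips with 3 to 60 N. Pads are 20 mm wide; open, the fingers measure 119 mm over their backs; the gripper's body (75 mm by 180 mm) begins 59 mm behind the grasp point.
Start: joints at [-1.284, 0.491, 1.559, -0, 1.092, -0.106], TCP at [239.254, -577.393, 404.761] pointing down, gripper open.
Joint ranges: [-3.1, 3.1], [-0.84, 2.19], [0.05, 2.79], [-1.13, 4.28], [0.06, 2.93], [-2.69, 2.69]. Speed limits (rad/s): [2.22, 2.22, 2.79, 3.14, 3.14, 3.14].

INTERFACE

Orientations are given as a unit quaternion [x, y, z, w].
In Python, from workcell import arm gives the robot as it stands.
- The arm moves only by the shell command python3 -m creep 'ROWS' [FORCE]. ROWS is JSON, a list that holds one entry, the list of rows, each a list of 7 numbers: the shift along the tool's x, y, z in mm, then the turn, a rotation vector about the tool's x, y, z in degrees, then the finger opening in mm, from 0 to 95.1. In form: [[[tx, ty, tz, rx, ry, rz, claw], ...]]. A call has 1 to 12 rows; each row shifts and turns the commanded pose from where the row before left it, along the tool's axes as they then stand; what a row does not reach is not made up. A row lasts 1/10 s, in which the tool goes at most 50 mm and 8.59 degrees, less where a joint would pass 70% of its speed; a pose out of reach is approached as far as the arm can. A call with a gripper value outside its range is refused whole. The fingers move at their own pace and stop on an object; FORCE is the grip in N (left out, the last holds). Time passes only in rows, so rows that do not move let the fingers close. It gives the time, the measured TCP pose, the force and the opening at its end, in the units of the state.
- arm.observe(): the state, without advancing time (a new reading comes with each control period).
- arm.camera(name): name is "scene" or "top" or "wrist"; returns the picture (480x640x3 uint8, blue, green, red); there is no depth.
- arm.camera_info(name): a dict with "fx", "fy", "cx", "cy" (pixels), "xyz" and "orientation" of the camera in the world. Camera axes: x right, y up, looking along -z (the intrinsics and any distortion apply to the point x, -y, -z); pixel columns grow to the right and rows downward; lengths in mm; the calibration is good to about 2 mm. A picture is of the moment at which its call begins: read the wrist's pose just before it. camera_info takes no time and is no camera call; for the wrist camera it gives the pose at the moment of the call.
- arm.close_job(): hands the job in, once; it reports no verdict.
The state is a dict: "time": time; "joint_positions": joint angles; "qvel": joint speeds; "joint_torque": joint torques, N m; "ee_pos": TCP position; "orientation": TCP orientation; "force": force on the tool from outside, world axes, zero at the start; "wrist_torque": the same for the moment, N m; "opening": opening from 0.0 (shut) to 1.0 (fully open).
Only numpy, scipy, OpenCV 4.12 (cv2) and the standard library are available. Lean on these libraries where they do the work, as an engineer would, in place of code of your own. Each camera call takes 0.05 s, during which the arm holds its last target.

## Working session

There is one attempt and no reset: what is moved stays moved. The work goes in short steps, Python scripts to look and compute and a shell command to move; the robot and the scene stay as the last step left them, time stands still between calls to the robot, and variables do not carry over. Pictures are saved under pics/ and viewed, and the job is handed in when it is done.

```bash
mkdir -p pics; python3 - <<'E'
from workcell import arm
import cv2
print(arm.observe(), arm.tip_reach)
for n in ("top","scene"):
    print(n,arm.camera_info(n)); cv2.imwrite(f"pics/{n}0.png",arm.camera(n))
E
```

```text
{'time': 0.0, 'joint_positions': array([-1.28364822e+00,  4.91549279e-01,  1.55948119e+00,  2.20944269e-06,
        1.09164821e+00, -1.05628862e-01]), 'qvel': array([ 0.0012149 , -0.0001232 , -0.00139605,  0.00026346, -0.00170889,
       -0.00035156]), 'joint_torque': array([ 2.92582510e-03, -6.12640858e+01, -2.58175707e+01,  6.93416689e-02,
        4.81766928e-02, -5.20304013e-05]), 'ee_pos': array([ 239.21501135, -577.36498647,  404.15708003]), 'orientation': array([ 9.80777637e-01,  1.95127991e-01, -4.82399889e-05, -5.40866567e-04]), 'force': array([ 0.106521  , -0.27860159,  0.22943995]), 'wrist_torque': array([ 0.02746129,  0.01924404, -0.00708766]), 'opening': 0.9992889448075196} 190.1
top {'fx': 436.0408117250827, 'fy': 436.0408117250827, 'cx': 320.352119935625, 'cy': 237.72966498909082, 'xyz': array([ 291.90786924,  -72.46440079, 1112.67824434]), 'orientation': array([ 0.07659142, -0.07909631, -0.70235847,  0.70325678])}
scene {'fx': 437.9577695455965, 'fy': 437.9577695455965, 'cx': 319.19906032814794, 'cy': 242.2514070099711, 'xyz': array([-565.36046952, -660.47964782,  709.88239491]), 'orientation': array([ 0.43935839, -0.2648039 , -0.43405164,  0.74056888])}
```

View pics/top0.png

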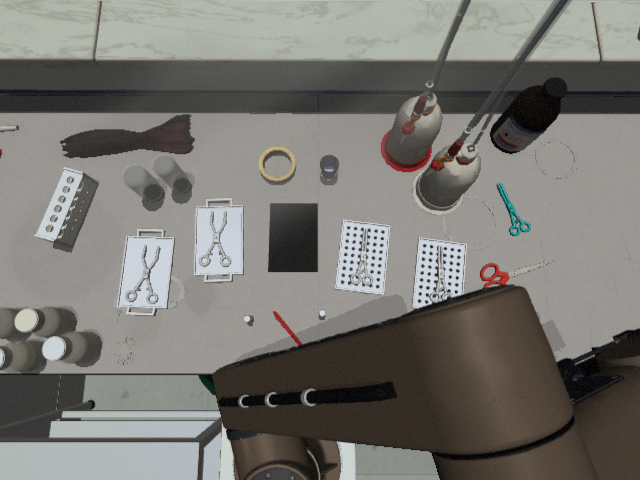

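View pics/scene0.png

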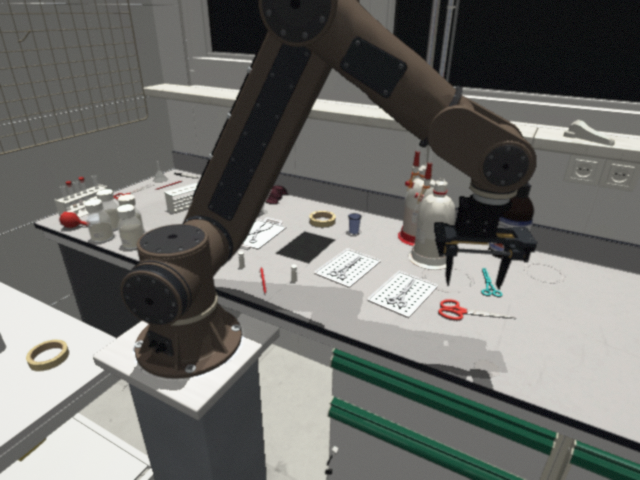

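The top view shows two solid trays at about (147,272) and (219,240), the pad at (293,238), and the perforated trays at (363,257) and (440,272). The last one is partly hidden by the arm. I'll enlarge these areas next.

```bash
python3 - <<'E'
import cv2
im=cv2.imread("pics/top0.png")
for n,(u,v) in dict(L=(105,190),R=(325,200)).items():
    c=im[v:v+125,u:u+150]; cv2.imwrite(f"pics/top0{n}.png",cv2.resize(c,None,fx=4.8,fy=4.8,interpolation=cv2.INTER_CUBIC)[:600])
E
```

```text
(no output)
```

View pics/top0L.png

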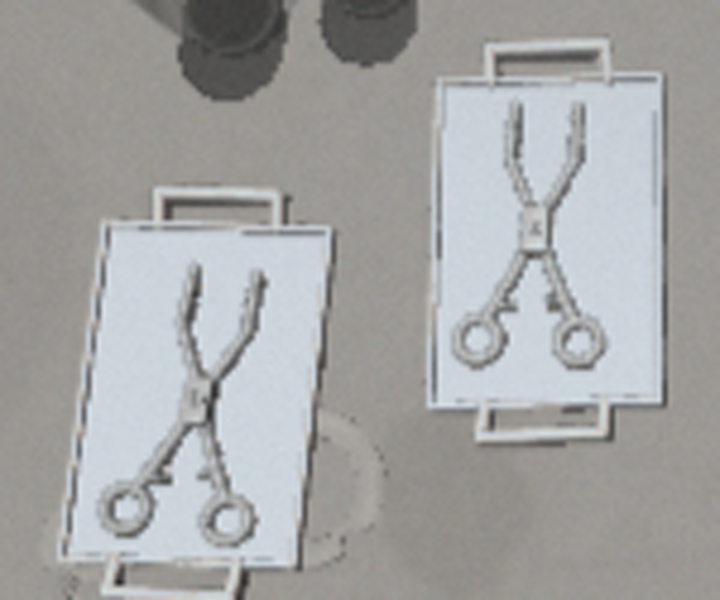

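View pics/top0R.png

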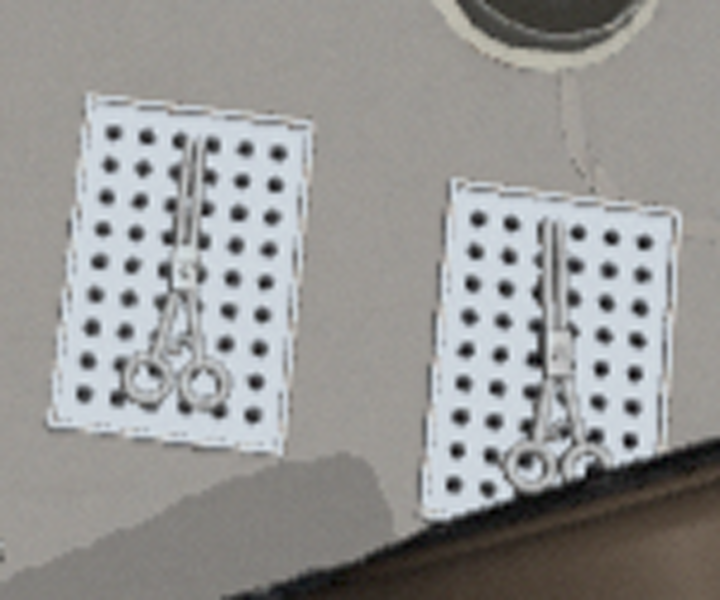

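```bash
cat > h.py <<'E'
import numpy as np
from scipy.spatial.transform import Rotation as R
def proj_plane(info,uv,z):
    u,v=uv; d=R.from_quat(info["orientation"]).apply([(u-info["cx"])/info["fx"],-(v-info["cy"])/info["fy"],-1.])
    o=np.array(info["xyz"]); return (o+d*(z-o[2])/d[2])[:2]
def yaw(d): return np.degrees(np.arctan2(d[1],d[0]))
E
python3 - <<'E'
from workcell import arm
from h import *
I=arm.camera_info("top")
def w(n,p,z):
    o={'L':(105,190),'R':(325,200)}[n]; return proj_plane(I,((p[0]+.5)/4.8-.5+o[0],(p[1]+.5)/4.8-.5+o[1]),z)
T={'S1':('L',[(103,222),(332,229),(297,566),(62,560)]),'S2':('L',[(437,78),(662,74),(662,405),(430,406)]),
'P1':('R',[(88,95),(312,122),(283,453),(50,424)]),'P2':('R',[(454,180),(680,213),(650,552),(424,519)])}
C={'S1':('L',(197,401),(226,270),(176,514)),'S2':('L',(535,229),(546,104),(530,341)),'P1':('R',(186,272),(197,137),(176,382)),'P2':('R',(560,352),(555,220),(557,466))}
for k,(n,q) in T.items():
    q=[w(n,p,7) for p in q]; x=(q[0]+q[1]-q[2]-q[3])/2; y=(q[0]+q[3]-q[1]-q[2])/2
    print(k,np.mean(q,0).round(1),yaw(x).round(1),yaw(y).round(1)-90,np.linalg.norm(x).round(),np.linalg.norm(y).round())
    n,j,t,r=C[k]; print('  clamp',w(n,j,13).round(1),'yaw',yaw(w(n,t,10)-w(n,r,9)).round(1), np.linalg.norm(w(n,t,10)-w(n,r,9)).round(1))
q=[proj_plane(I,p,3) for p in [(270,204),(317,204),(317,272),(268,272)]];x=(q[0]+q[1]-q[2]-q[3])/2
print('pad',np.mean(q,0).round(1),yaw(x).round(1),np.linalg.norm(x))
for nm,p in dict(flask=(440,195),redflask=(407,150),bottlesS1=(150,195),vial=(322,315)).items(): print(nm,proj_plane(I,p,0).round())
print(arm.camera_info('wrist'))
E
```

```text
S1 [451.8 368.4] -1.3 -1.5 181.0 123.0
  clamp [445.8 366.5] yaw -6.7 131.1
S2 [535.6 187.4] 2.4 0.7999999999999972 182.0 123.0
  clamp [539.2 193.1] yaw -0.8 131.1
P1 [ 491.9 -185.7] -6.9 -7.0 181.0 123.0
  clamp [ 490.1 -186.5] yaw -6.0 134.1
P2 [ 442.3 -380.8] -8.4 -8.299999999999997 183.0 121.0
  clamp [ 447.4 -383.6] yaw -2.8 131.8
pad [541.5  -5. ] 0.0 181.72073880783307
flask [ 659. -396.]
redflask [ 788. -314.]
bottlesS1 [658. 379.]
vial [342. -81.]
{'fx': 410.3918094541051, 'fy': 410.3918094541051, 'cx': 325.43866364538434, 'cy': 232.08611297825468, 'xyz': array([ 304.31303582, -551.00300388,  383.72494342]), 'orientation': array([-0.10499658,  0.07045941, -0.55103615,  0.82484565])}
```

```bash
python3 -m creep '[[[33,-12.3,8,0,0,0,95],[33,-12.3,8,0,0,0,95],[33,-12.3,8,0,0,0,95],[33,-12.3,8,0,0,0,95],[33,-12.3,8,0,0,0,95],[33,-12.3,8,0,0,0,95],[33,-12.3,8,0,0,0,95],[33,-12.3,8,0,0,0,95],[0,0,0,0,0,8.4,95],[0,0,0,0,0,8.4,95],[0,0,0,0,0,8.4,95],[0,0,0,0,0,0,95]]]' 20
cat > look.py <<'E'
import sys,cv2
from workcell import arm
from h import *
s=arm.observe(); I=arm.camera_info('wrist'); im=arm.camera('wrist')
import json
json.dump({k:(np.array(v).tolist()) for k,v in I.items()},open(f"pics/{sys.argv[1]}.json","w"))
cv2.imwrite(f"pics/{sys.argv[1]}.png",im)
M=R.from_quat(s['orientation']).as_matrix()
print(s['time'],s['ee_pos'].round(1),'yaw',yaw(M[:,0]).round(2),'zax',M[:,2].round(3),s['force'].round(1),s['opening'])
E
python3 look.py w1
```

```text
time: 1.3
ee_pos: [445.6, -385.3, 340.5]
orientation: [1.0, -0.025, -0.0, -0.0]
force: [-0.1, -0.4, 0.1]
opening: 0.996
1.3 [ 445.6 -385.3  340.5] yaw -2.81 zax [-0.  0. -1.] [-0.1 -0.4  0.1] 0.9957841343910074
```

View pics/w1.png

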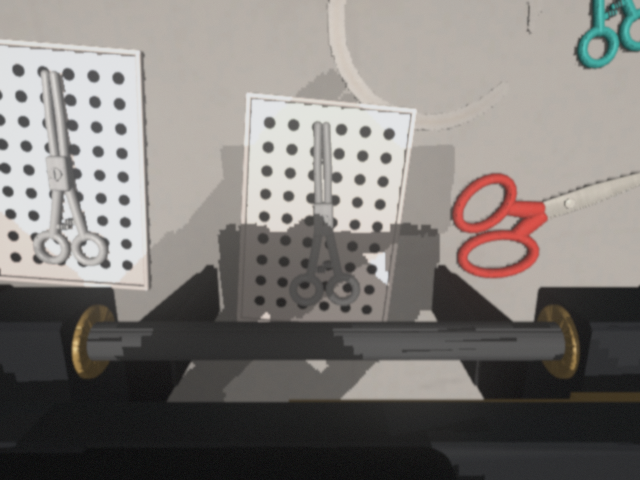

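```bash
python3 - <<'E'
import cv2
im=cv2.imread("pics/w1.png")
c=im[85:330,225:425]; cv2.imwrite("pics/w1c.png",cv2.resize(c,None,fx=2.4,fy=2.4,interpolation=cv2.INTER_CUBIC))
E
```

```text
(no output)
```

View pics/w1c.png

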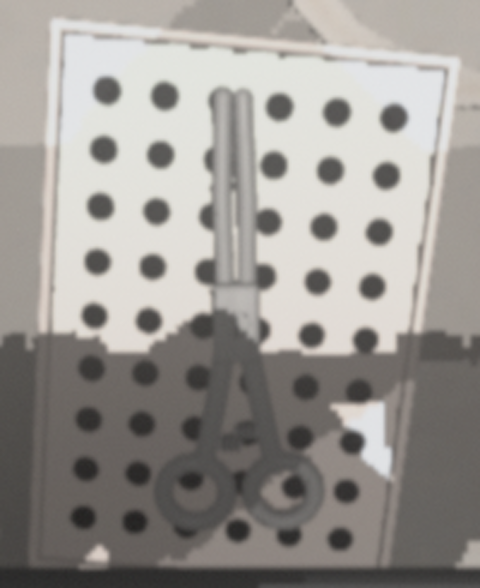

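```bash
python3 - <<'E'
from h import *; import json
I=json.load(open('pics/w1.json'))
f=lambda p,z: proj_plane(I,((p[0]+.5)/2.4-.5+225,(p[1]+.5)/2.4-.5+85),z)
q=[f(p,3) for p in [(107,90),(394,117),(340,538),(83,517)]];x=(q[0]+q[1]-q[2]-q[3])/2
print('P2',np.mean(q,0),yaw(x),np.linalg.norm(x))
t=f((232,88),10);r=f((239.5,489),10);print('clamp',f((237,312),15),yaw(t-r),t,r)
# P1 from full
g=lambda p,z: proj_plane(I,p,z)
print('P1 clamp',g((60,173),15))
E
```

```text
P2 [ 442.95524824 -382.02322915] -8.111216816319201 143.77738273937516
clamp [ 450.55924773 -384.65891971] -1.8414826842944072 [ 519.01904858 -386.55717528] [ 388.55196236 -382.36252706]
P1 clamp [ 491.61308557 -191.54364408]
```

```bash
python3 -m creep '[[[2.4,-0.9,20,0,0,0,46],[0,0,26,0,0,0,46],[0,0,26,0,0,0,46],[0,0,26,0,0,0,46],[0,0,20,0,0,0,46],[0,0,14,0,0,0,46],[0,0,8,0,0,0,46],[0,0,5.5,0,0,0,46],[0,0,0,0,0,0,46],[0,0,0,0,0,0,46]]]' 25; python3 look.py w2
```

```text
time: 2.35
ee_pos: [448.1, -384.8, 195.9]
orientation: [1.0, -0.023, 0.0, 0.0]
force: [0.5, 0.5, 0.9]
opening: 0.484
2.35 [ 448.1 -384.8  195.9] yaw -2.67 zax [ 0.001 -0.001 -1.   ] [0.5 0.5 0.9] 0.4843204084018772
```

View pics/w2.png

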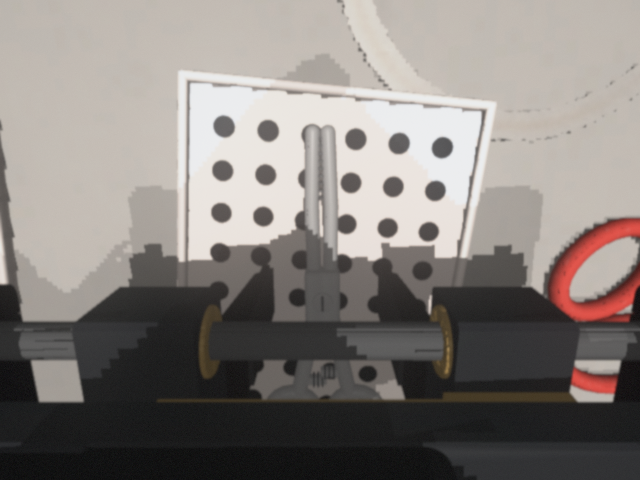

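The box joint (front edge near row 271, col 322) sits between the fingers. I'll close on it.

```bash
python3 - <<'E'
from h import *; import json
I=json.load(open('pics/w2.json'))
print(proj_plane(I,(322,271),15),proj_plane(I,(319,126),7))
E
python3 -m creep '[[[0,0,1,0,0,0,46],[0,0,0,0,0,0,8],[0,0,0,0,0,0,8],[0,0,0,0,0,0,8],[0,0,0,0,0,0,8],[0,0,0,0,0,0,8],[0,0,0,0,0,0,8]]]' 25
python3 -m creep '[[[0,0,-5,0,0,0,8],[0,0,-15,0,0,0,8],[0,0,-25,0,0,0,8],[0,0,-25,0,0,0,8],[0,0,0,0,0,0,8],[0,0,0,0,0,0,8]]]'
python3 look.py w3
```

```text
[ 460.4673402  -384.70540644] [ 518.55326205 -386.28431434]
time: 3.1
ee_pos: [447.9, -384.7, 194.3]
orientation: [1.0, -0.024, 0.0, 0.0]
force: [-0.0, -0.5, 1.2]
opening: 0.156
time: 3.7
ee_pos: [447.8, -384.5, 265.1]
orientation: [1.0, -0.023, 0.001, 0.001]
force: [0.4, 0.0, -1.0]
opening: 0.154
3.7 [ 447.8 -384.5  265.1] yaw -2.69 zax [ 0.001 -0.001 -1.   ] [ 0.4  0.  -1. ] 0.15447745248952852
```

View pics/w3.png

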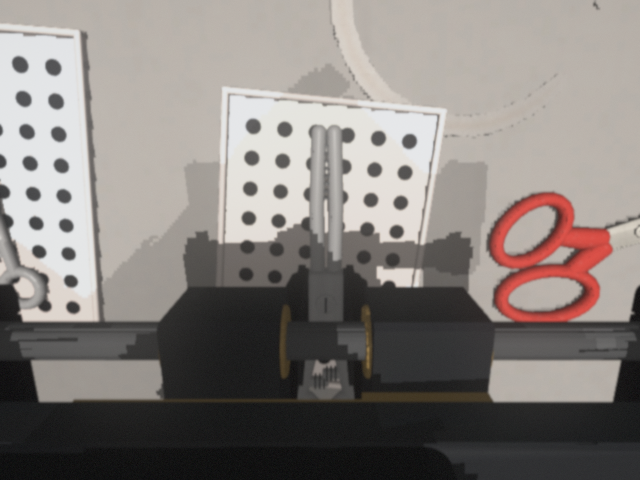

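```bash
python3 -m creep '[[[3.7,-18.4,0,0,0,0,8],[7.7,-38.4,0,0,0,0,8],[7.7,-38.4,0,0,0,0,8],[7.7,-38.4,0,0,0,0,8],[7.7,-38.4,0,0,0,0,8],[7.7,-38.4,0,0,0,0,8],[7.7,-38.4,0,0,0,0,8],[7.7,-38.4,0,0,0,0,8],[7.7,-38.4,0,0,0,0,8],[7.7,-38.4,0,0,0,0,8],[4,-20,0,0,0,0,8],[0,0,0,0,0,0,8]]]'
python3 look.py w4
```

```text
time: 4.95
ee_pos: [542.7, -1.6, 263.4]
orientation: [1.0, -0.022, -0.001, -0.0]
force: [0.8, -0.3, -1.0]
opening: 0.155
4.95 [542.7  -1.6 263.4] yaw -2.49 zax [-0.002  0.    -1.   ] [ 0.8 -0.3 -1. ] 0.15545762499749022
```

View pics/w4.png

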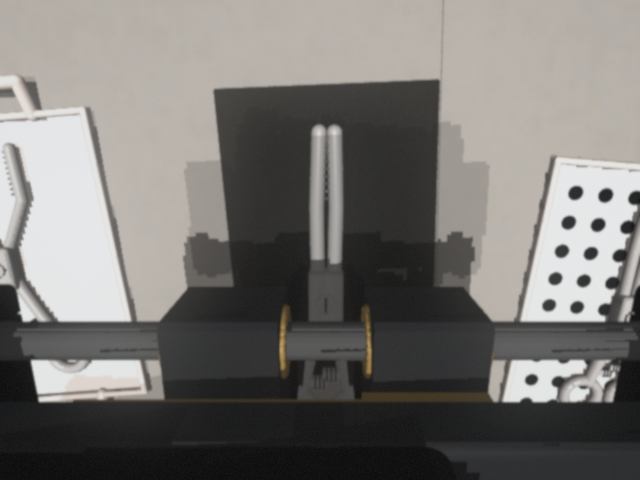

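```bash
python3 -m creep '[[[0,0,14,0,0,0,8],[0,0,22,0,0,0,8],[0,0,18,0,0,0,8],[0,0,9,0,0,0,8],[0,0,5.3,0,0,0,8],[0,0,0,0,0,0,8],[0,0,0,0,0,0,8],[0,0,0,0,0,0,40],[0,0,0,0,0,0,40],[0,0,0,0,0,0,40],[0,0,0,0,0,0,40],[0,0,0,0,0,0,40]]]'
python3 look.py w5
```

```text
time: 6.2
ee_pos: [542.9, -4.7, 196.0]
orientation: [1.0, -0.023, 0.0, 0.0]
force: [-0.1, -0.5, 0.5]
opening: 0.414
6.2 [542.9  -4.7 196. ] yaw -2.69 zax [ 0. -0. -1.] [-0.1 -0.5  0.5] 0.41385507101762403
```

View pics/w5.png

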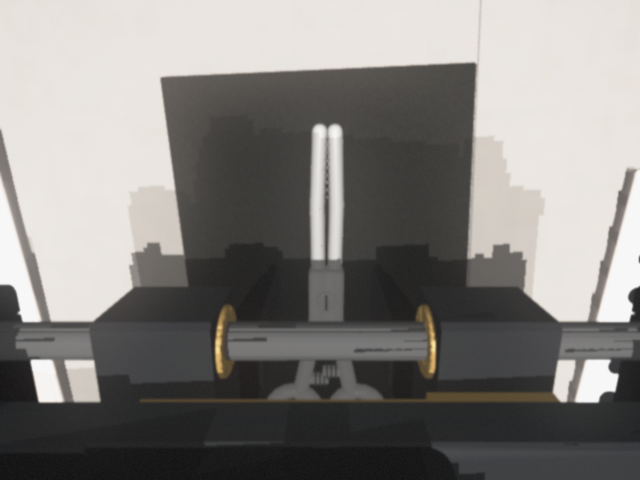

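```bash
python3 -c "
from h import *; import json
I=json.load(open('pics/w5.json'));print(proj_plane(I,(326,267),15),proj_plane(I,(327,127),7))"
python3 -m creep '[[[0,0,-20,0,0,0,40],[0,0,-35,0,0,0,40],[0,0,-40,0,0,0,40],[-6.4,-20,-30,0,0,0,40],[-12,-38,-20,0,0,0,40],[-12,-38,0,0,0,0,46],[-12,-38,0,0,0,0,46],[-12,-38,0,0,0,0,46],[-12,-38,0,0,0,0,46],[-12,-38,0,0,0,0,46],[-12,-38,0,0,0,0,46],[-12,-38,0,0,0,0,46]]]'
python3 -m creep '[[[-12,-42,0,0,0,0,46],[0,0,0,0,0,4,46],[0,0,0,0,0,0,46],[0,0,0,0,0,0,46]]]'
python3 look.py w6
```

```text
[556.85361944  -6.22368262] [612.78615547  -9.24640099]
time: 7.45
ee_pos: [455.1, 325.3, 341.0]
orientation: [1.0, -0.023, 0.0, 0.0]
force: [0.0, 0.5, -0.1]
opening: 0.483
time: 7.85
ee_pos: [445.8, 366.0, 340.8]
orientation: [0.998, -0.058, -0.0, 0.0]
force: [1.4, 0.1, 0.3]
opening: 0.487
7.85 [445.8 366.  340.8] yaw -6.6 zax [-0. -0. -1.] [1.4 0.1 0.3] 0.4868766196504571
```

View pics/w6.png

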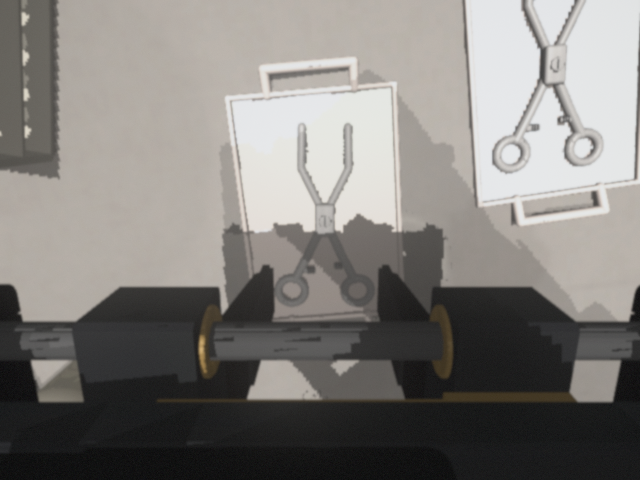

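```bash
cat > crop.py <<'E'
import sys,cv2
n,u,v,w,h,s=sys.argv[1],*map(float,sys.argv[2:7])
im=cv2.imread(f"pics/{n}.png"); u,v,w,h=map(int,(u,v,w,h))
cv2.imwrite(f"pics/{n}c.png",cv2.resize(im[v:v+h,u:u+w],None,fx=s,fy=s,interpolation=cv2.INTER_CUBIC))
E
python3 crop.py w6 215 55 200 270 2.2
```

```text
(no output)
```

View pics/w6c.png

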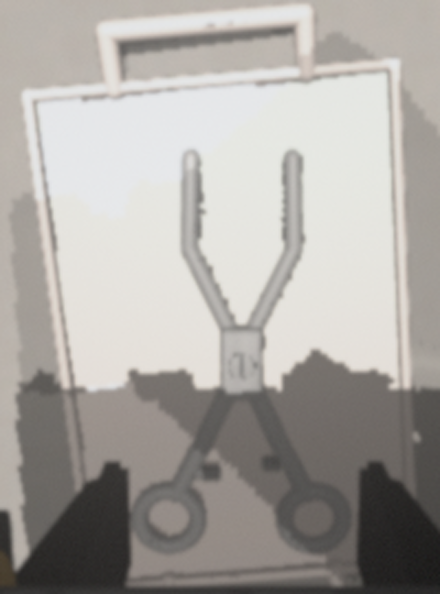

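```bash
python3 - <<'E'
from h import *; import json
I=json.load(open('pics/w6.json'))
f=lambda p,z: proj_plane(I,((p[0]+.5)/2.2-.5+215,(p[1]+.5)/2.2-.5+55),z)
print('joint',f((242,359),15),f((242,328),15),f((242,393),15))
t=f((241,152),8);r=f((242,517),9);print('tip/ring',t,r,yaw(t-r), 'rings dir',yaw(f((169,517),9)-f((314,517),9))-90,'tips',yaw(f((191,152),8)-f((292,152),8))-90)
a,b,c,d=f((24,93),7),f((399,62),7),f((70,460),7),f((410,460),7)
print('S1 yaws',yaw(a-c),yaw(b-d),yaw(a-b)-90,np.linalg.norm(a-b))
m=(a+b)/2; y=np.radians((yaw(a-c)+yaw(b-d)+yaw(a-b)-90)/3); print('S1 centre',m-92*np.array([np.cos(y),np.sin(y)]),np.degrees(y))
g=lambda p,z: proj_plane(I,p,z)
print('S2 clamp',g((553,65),15))
E
```

```text
joint [448.27155094 365.39229319] [459.09028731 364.13585821] [436.18419301 366.79605967]
tip/ring [517.16436154 357.73377397] [387.5535805  372.44866822] -6.477136674647048 rings dir -6.620099174210964 tips -6.599238061729963
S1 yaws -2.558813440624883 -2.4533284182552073 -2.1177410910387664 123.79344524406228
S1 centre [449.90426831 368.69037567] -2.3766276499729506
S2 clamp [538.13602574 195.16206742]
```

```bash
python3 -m creep '[[[1.2,0,20,0,0,0,46],[0,0,26,0,0,0,46],[0,0,26,0,0,0,46],[0,0,26,0,0,0,46],[0,0,20,0,0,0,46],[0,0,14,0,0,0,46],[0,0,8,0,0,0,46],[0,0,6,0,0,0,46],[0,0,0,0,0,0,46],[0,0,0,0,0,0,46]]]' 25; python3 look.py w7
```

```text
time: 8.9
ee_pos: [447.2, 366.2, 195.5]
orientation: [0.998, -0.058, 0.0, -0.0]
force: [0.0, 0.9, 0.8]
opening: 0.483
8.9 [447.2 366.2 195.5] yaw -6.69 zax [ 0.001  0.    -1.   ] [0.  0.9 0.8] 0.4832515665480144
```

View pics/w7.png

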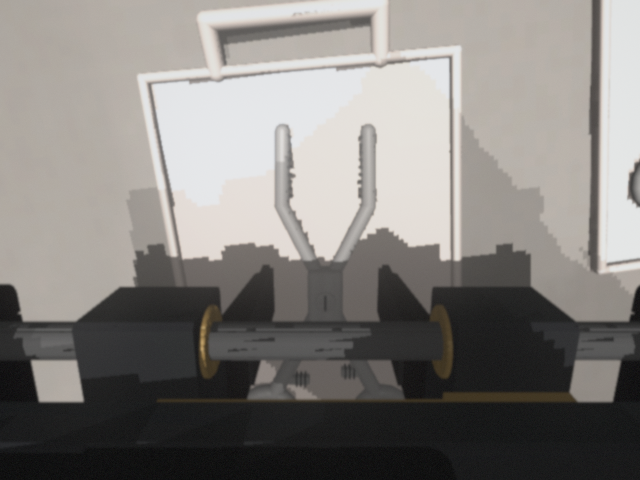

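```bash
python3 -c "
from h import *; import json
I=json.load(open('pics/w7.json'));f=lambda p,z:proj_plane(I,p,z)
print(f((325,262),15),f((326,126),7)); a,b=f((139,75),7),f((461,47),7); y=np.radians(yaw(a-b)-90); print('S1',np.degrees(y),(a+b)/2-92*np.array([np.cos(y),np.sin(y)]))"
python3 -m creep '[[[0,0,1,0,0,0,46],[0,0,0,0,0,0,8],[0,0,0,0,0,0,8],[0,0,0,0,0,0,8],[0,0,0,0,0,0,8],[0,0,0,0,0,0,8],[0,0,0,0,0,0,8]]]' 25
python3 -m creep '[[[0,0,-5,0,0,0,8],[0,0,-15,0,0,0,8],[0,0,-25,0,0,0,8],[0,0,-25,0,0,0,8],[0,0,0,0,0,0,8],[0,0,0,0,0,0,8]]]'
python3 look.py w8
```

```text
[463.52094887 363.90486226] [517.14823916 357.21042568]
S1 -2.0593480350762405 [450.24138296 368.07474353]
time: 9.65
ee_pos: [447.0, 366.1, 193.9]
orientation: [0.998, -0.058, 0.0, 0.0]
force: [0.6, 0.2, 0.4]
opening: 0.157
time: 10.25
ee_pos: [446.9, 366.0, 264.1]
orientation: [0.998, -0.058, 0.0, -0.0]
force: [0.8, 0.1, -0.7]
opening: 0.154
10.25 [446.9 366.  264.1] yaw -6.7 zax [ 0.001  0.    -1.   ] [ 0.8  0.1 -0.7] 0.15390132747782878
```

View pics/w8.png

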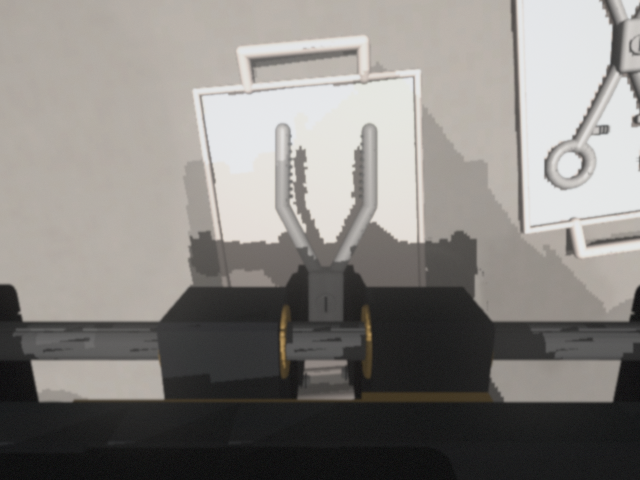

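```bash
python3 -m creep '[[[2,18,0,0,0,0,8],[4.1,37,0,0,0,0,8],[4.1,37,0,0,0,0,8],[4.1,37,0,0,0,0,8],[4.1,37,0,0,0,0,8],[4.1,37,0,0,0,0,8],[4.1,37,0,0,0,0,8],[4.1,37,0,0,0,0,8],[4.1,37,0,0,0,0,8],[4.1,37,0,0,0,0,8]]]'
python3 -m creep '[[[4.1,37,0,0,0,0,8],[4.1,37,0,0,0,0,8],[4.1,37,0,0,0,0,8],[4.1,37,0,0,0,0,8],[4.1,37,0,0,0,0,8],[4.1,37,0,0,0,0,8],[4.1,37,0,0,0,0,8],[4.1,37,0,0,0,0,8],[4.1,37,0,0,0,0,8],[3.3,29,0,0,0,0,8],[4.1,30,0,0,0,1.5,8],[0,0,0,0,0,0,8]]]'
python3 -m creep '[[[0,0,0,0,0,0,8],[0,0,0,0,0,0,8]]]'
python3 look.py w9; python3 crop.py w9 200 70 280 220 2.8
```

```text
time: 11.3
ee_pos: [443.8, 11.0, 263.2]
orientation: [0.998, -0.058, -0.001, 0.0]
force: [1.1, 0.9, -0.4]
opening: 0.157
time: 12.5
ee_pos: [441.8, -384.7, 262.8]
orientation: [0.997, -0.073, -0.0, 0.0]
force: [0.3, 1.3, -0.5]
opening: 0.155
time: 12.7
ee_pos: [442.5, -380.8, 263.3]
orientation: [0.997, -0.071, -0.001, -0.001]
force: [-0.3, 0.5, -0.3]
opening: 0.159
12.7 [ 442.5 -380.8  263.3] yaw -8.17 zax [-0.001  0.001 -1.   ] [-0.3  0.5 -0.3] 0.1585646842231522
```

View pics/w9c.png

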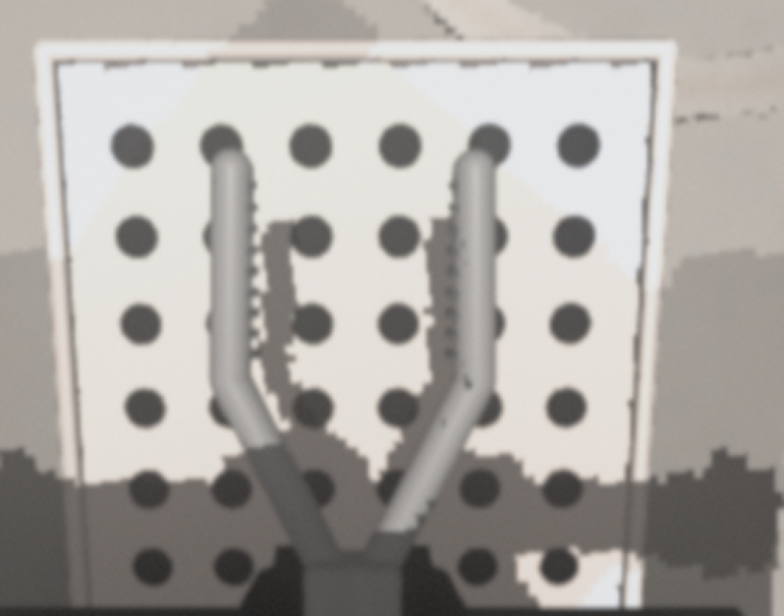

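```bash
python3 -c "
from h import *; import json
I=json.load(open('pics/w9.json'));f=lambda p,z:proj_plane(I,((p[0]+.5)/2.8-.5+200,(p[1]+.5)/2.8-.5+70),z)
a,b,c,d=f((133,146),3),f((578,146),3),f((559,567),3),f((153,567),3)
m1=(a+b)/2;m6=(c+d)/2;print('pitch',np.linalg.norm(m1-m6)/5,'yaw',yaw(m1-m6),yaw(a-b)-90,'centre',m1+(m6-m1)*.8)
print('tip',f((352,153),7+70),)"
```

```text
pitch 17.987176464698166 yaw -8.058204672973169 -8.1713164528377 centre [ 442.70457104 -381.9969596 ]
tip [ 512.53862688 -391.23146355]
```

```bash
python3 -m creep '[[[0,0,14,0,0,0,8],[0,0,22,0,0,0,8],[0,0,17,0,0,0,8],[0,0,8,0,0,0,8],[0,0,4,0,0,0,8],[0,0,0,0,0,0,8],[0,0,0,0,0,0,8]]]'; python3 look.py w10
```

```text
time: 13.45
ee_pos: [443.2, -381.5, 199.4]
orientation: [0.997, -0.071, 0.0, 0.0]
force: [-0.6, -0.2, -0.6]
opening: 0.158
13.45 [ 443.2 -381.5  199.4] yaw -8.18 zax [ 0.001 -0.001 -1.   ] [-0.6 -0.2 -0.6] 0.1576360155523313
```

View pics/w10.png

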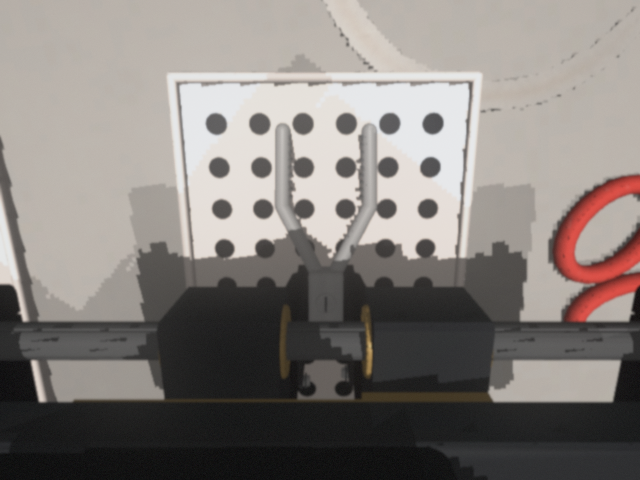

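```bash
python3 -m creep '[[[0,0.3,2.6,0,0,0,8],[0,0,2,0,0,0,8],[0,0,0,0,0,0,8],[0,0,0,0,0,0,8],[0,0,0,0,0,0,40],[0,0,0,0,0,0,40],[0,0,0,0,0,0,40],[0,0,0,0,0,0,40],[0,0,0,0,0,0,40]]]'
python3 -m creep '[[[0,0,-10,0,0,0,40],[0,0,-30,0,0,0,40],[0,0,-35,0,0,0,40],[0,0,-35,0,0,0,40],[0,0,-35,0,0,0,40],[0,0,0,0,0,0,40],[0,0,0,0,0,0,40]]]'
python3 look.py w11; python3 crop.py w11 200 70 280 250 2.4
```

```text
time: 14.4
ee_pos: [443.0, -381.8, 194.4]
orientation: [0.997, -0.071, 0.0, 0.0]
force: [-0.8, -0.2, -0.3]
opening: 0.415
time: 15.1
ee_pos: [442.8, -381.6, 340.5]
orientation: [0.997, -0.071, 0.001, 0.001]
force: [-0.7, -0.4, -1.3]
opening: 0.42
15.1 [ 442.8 -381.6  340.5] yaw -8.19 zax [ 0.001 -0.001 -1.   ] [-0.7 -0.4 -1.3] 0.419874842544908
```

View pics/w11c.png

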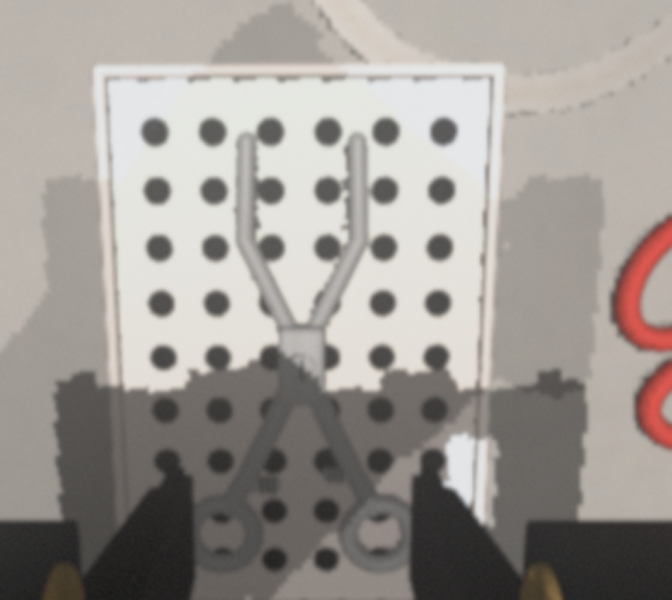

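```bash
python3 -m creep '[[[2,-20,0,0,0,0,46],[4,-40,0,0,0,0,46],[4,-40,0,0,0,0,46],[4,-40,0,0,0,0,46],[4,-39,0,0,0,0,46],[1.8,-20,0,0,0,-2.2,46],[0,0,0,0,0,0,46],[0,0,0,0,0,0,46],[0,0,0,0,0,0,46]]]'
python3 look.py w12; python3 crop.py w12 200 70 260 250 2.4
```

```text
time: 16.05
ee_pos: [490.8, -188.2, 338.9]
orientation: [0.999, -0.053, -0.0, -0.0]
force: [0.8, 0.4, -0.3]
opening: 0.484
16.05 [ 490.8 -188.2  338.9] yaw -6.07 zax [-0.001  0.    -1.   ] [ 0.8  0.4 -0.3] 0.48375423336789575
```

View pics/w12c.png

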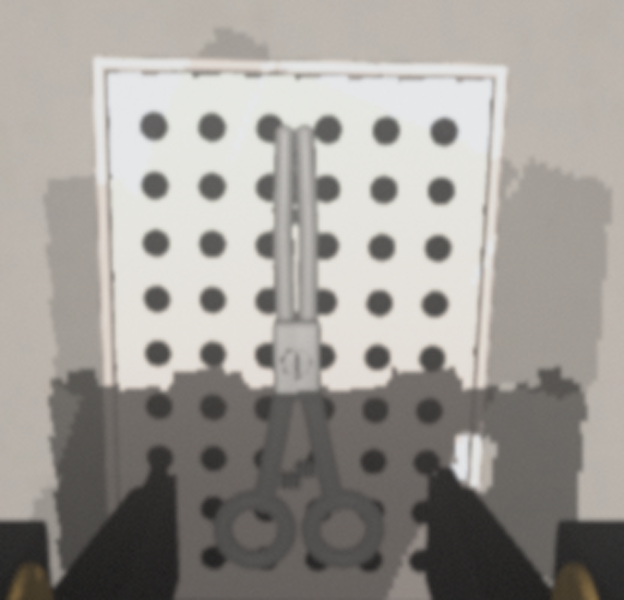

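```bash
python3 -c "
from h import *; import json
I=json.load(open('pics/w12.json'));f=lambda p,z:proj_plane(I,((p[0]+.5)/2.4-.5+200,(p[1]+.5)/2.4-.5+70),z)
a,b,c,d=f((154,126),3),f((444,131),3),f((427,462),3),f((160,457),3)
m1=(a+b)/2;m7=(c+d)/2;print('pitch',np.linalg.norm(m1-m7)/6,'yaw',yaw(m1-m7),yaw(a-b)-90,'centre',m1+(m7-m1)*4/6, (f((158,353),3)+f((432,357),3))/2)
t=f((295,125),7);r=f((299,529),9);print('joint',f((297,356),15),t,r,yaw(t-r),yaw(f((255,530),9)-f((343,528),9))-90)
J=json.load(open('pics/w11.json'));f=lambda p,z:proj_plane(J,((p[0]+.5)/2.4-.5+200,(p[1]+.5)/2.4-.5+70),z)
print('P2 placed joint',f((302,360),15),'tray',(f((164,357),3)+f((436,357),3))/2,'tip',f((302,135),7),'rings',f((301,535),9))
"
```

```text
pitch 17.973237725206566 yaw -7.08407297935511 -7.015026653102055 centre [ 491.16204244 -186.73885367] [ 491.28460307 -186.67005887]
joint [ 493.54593705 -187.59861177] [ 563.64434979 -194.47802179] [ 432.80190157 -181.72649675] -5.566302001054461 -4.67226385720771
P2 placed joint [ 444.37256781 -382.97439707] tray [ 442.78646395 -382.1153574 ] tip [ 512.80526032 -392.83672742] rings [ 382.91721059 -373.80152546]
```

```bash
python3 -m creep '[[[1.2,-0.5,20,0,0,-0.6,46],[0,0,26,0,0,0,46],[0,0,26,0,0,0,46],[0,0,26,0,0,0,46],[0,0,20,0,0,0,46],[0,0,14,0,0,0,46],[0,0,8,0,0,0,46],[0,0,4.5,0,0,0,46],[0,0,0,0,0,0,46],[0,0,0,0,0,0,46]]]' 25; python3 look.py w13
```

```text
time: 17.1
ee_pos: [492.3, -187.5, 195.3]
orientation: [0.999, -0.047, 0.0, 0.0]
force: [-0.1, 0.2, -0.2]
opening: 0.484
17.1 [ 492.3 -187.5  195.3] yaw -5.41 zax [ 0.001 -0.    -1.   ] [-0.1  0.2 -0.2] 0.48431755216884775
```

View pics/w13.png

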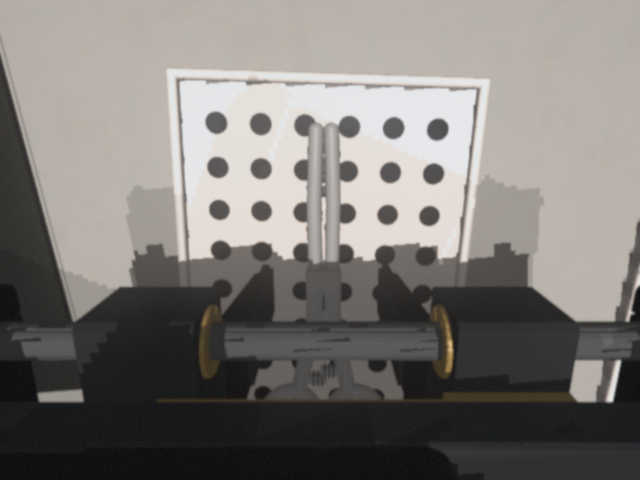

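```bash
python3 -m creep '[[[0,0,1,0,0,0,46],[0,0,0,0,0,0,8],[0,0,0,0,0,0,8],[0,0,0,0,0,0,8],[0,0,0,0,0,0,8],[0,0,0,0,0,0,8],[0,0,0,0,0,0,8],[0,0,-5,0,0,0,8],[0,0,-15,0,0,0,8],[0,0,-25,0,0,0,8],[0,0,-25,0,0,0,8],[0,0,0,0,0,0,8]]]' 25
python3 -m creep '[[[-3.1,-18.3,0,0,0,0,8],[-6.2,-36.6,0,0,0,0,8],[-6.2,-36.6,0,0,0,0,8],[-6.2,-36.6,0,0,0,0,8],[-6.2,-36.6,0,0,0,0,8],[-6.2,-36.6,0,0,0,0,8],[-6.2,-36.6,0,0,0,0,8],[-6.2,-36.6,0,0,0,0,8]]]'
```

```text
time: 18.35
ee_pos: [492.6, -187.4, 266.6]
orientation: [0.999, -0.047, 0.002, 0.001]
force: [-0.7, -0.4, -1.8]
opening: 0.155
time: 19.15
ee_pos: [471.3, 91.8, 263.2]
orientation: [0.999, -0.047, -0.0, 0.0]
force: [0.5, -0.8, -0.7]
opening: 0.156
```

```bash
python3 -m creep '[[[-6.2,-36.6,0,0,0,0,8],[-6.2,-36.6,0,0,0,0,8],[-6.2,-36.6,0,0,0,0,8],[-6.2,-36.6,0,0,0,0,8],[-6.2,-36.6,0,0,0,0,8],[-6.2,-36.6,0,0,0,0,8],[-6.2,-36.6,0,0,0,-1.4,8],[-4,-18.7,0,0,0,-2,8],[0,0,0,0,0,0,8],[0,0,0,0,0,0,8],[0,0,0,0,0,0,8]]]'
python3 look.py w14; python3 crop.py w14 190 30 270 260 2.3
```

```text
time: 20.25
ee_pos: [450.0, 367.6, 263.4]
orientation: [1.0, -0.018, -0.0, 0.0]
force: [-1.5, -0.4, -0.3]
opening: 0.153
20.25 [450.  367.6 263.4] yaw -2.07 zax [-0.001 -0.001 -1.   ] [-1.5 -0.4 -0.3] 0.15346725676402442
```

View pics/w14c.png

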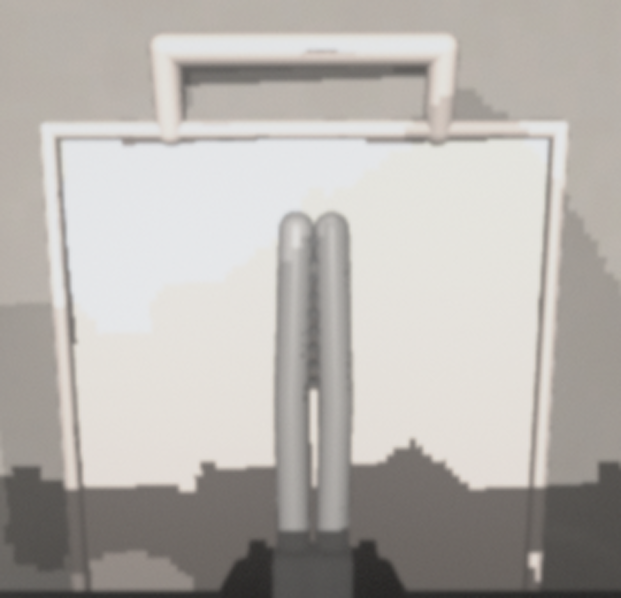

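```bash
python3 -c "
from h import *; import json
I=json.load(open('pics/w14.json'));f=lambda p,z:proj_plane(I,((p[0]+.5)/2.3-.5+190,(p[1]+.5)/2.3-.5+30),z)
a,b=f((41,123),7),f((568,122),7);c,d=f((77,500),7),f((539,500),7)
y=np.radians((yaw(a-b)-90+yaw((a+b-c-d)/2))/2);print(yaw(a-b)-90,yaw((a+b-c-d)/2),np.linalg.norm(a-b),(a+b)/2-92*np.array([np.cos(y),np.sin(y)]))
print('tip',f((313,213),77))
"; python3 -m creep '[[[0,0,14,0,0,0,8],[0,0,22,0,0,0,8],[0,0,17,0,0,0,8],[0,0,8,0,0,0,8],[0,0,4,0,0,0,8],[0,0,0,0,0,0,8],[0,0,0,0,0,0,8]]]'; python3 look.py w15
```

```text
-1.9568353271523478 -1.615960781345063 124.30549411083905 [450.75103327 368.04345345]
tip [521.53014089 364.082105  ]
time: 21.0
ee_pos: [450.0, 368.5, 199.2]
orientation: [1.0, -0.017, 0.0, -0.0]
force: [0.4, -0.5, 0.3]
opening: 0.155
21.0 [450.  368.5 199.2] yaw -2.0 zax [ 0.001  0.    -1.   ] [ 0.4 -0.5  0.3] 0.1550941681788883
```

View pics/w15.png

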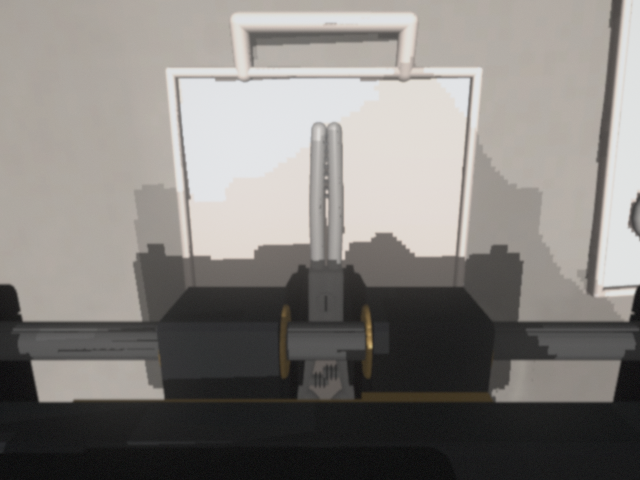

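```bash
python3 -m creep '[[[0.5,0,2.6,0,0,0,8],[0,0,2,0,0,0,8],[0,0,0,0,0,0,8],[0,0,0,0,0,0,8],[0,0,0,0,0,0,40],[0,0,0,0,0,0,40],[0,0,0,0,0,0,40],[0,0,0,0,0,0,40],[0,0,0,0,0,0,40]]]'
python3 -m creep '[[[0,0,-10,0,0,0,40],[0,0,-30,0,0,0,40],[0,0,-35,0,0,0,40],[0,0,-35,0,0,0,40],[0,0,-35,0,0,0,40],[0,0,0,0,0,0,40],[0,0,0,0,0,0,40]]]'
python3 look.py w16; python3 crop.py w16 200 50 280 270 2.2
```

```text
time: 21.95
ee_pos: [450.4, 368.4, 194.2]
orientation: [1.0, -0.017, 0.0, 0.0]
force: [-0.3, 0.1, -0.0]
opening: 0.416
time: 22.65
ee_pos: [450.1, 368.3, 340.3]
orientation: [1.0, -0.017, 0.001, -0.0]
force: [-0.3, -0.3, 0.2]
opening: 0.422
22.65 [450.1 368.3 340.3] yaw -1.99 zax [ 0.002  0.001 -1.   ] [-0.3 -0.3  0.2] 0.4217175660857549
```

View pics/w16c.png

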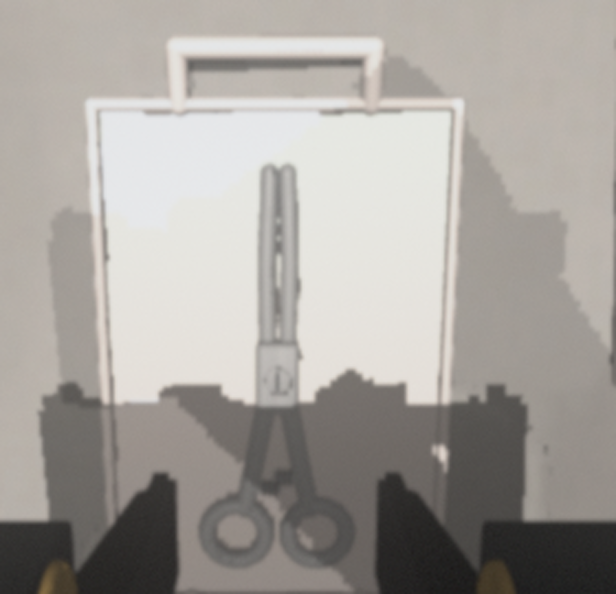

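```bash
python3 -m creep '[[[10,18,0,0,0,0,46],[20,36,0,0,0,0,46],[20,36,0,0,0,0,46],[20,36,0,0,0,0,46],[15,27,0,0,0,0,46],[9.6,18,0,0,0,-1.2,46],[0,0,0,0,0,0,46],[0,0,0,0,0,0,46],[0,0,0,0,0,0,46]]]'
python3 look.py w17; python3 crop.py w17 200 50 280 270 2.2
```

```text
time: 23.6
ee_pos: [538.6, 195.1, 338.7]
orientation: [1.0, -0.007, -0.001, 0.0]
force: [-0.5, 0.3, 0.3]
opening: 0.488
23.6 [538.6 195.1 338.7] yaw -0.77 zax [-0.001 -0.    -1.   ] [-0.5  0.3  0.3] 0.48755624786135415
```

View pics/w17c.png

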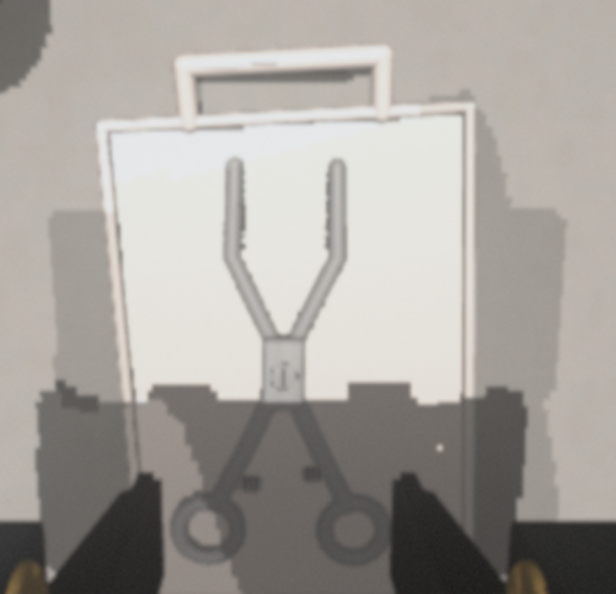

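```bash
python3 -c "
from h import *; import json
I=json.load(open('pics/w17.json'));f=lambda p,z:proj_plane(I,((p[0]+.5)/2.2-.5+200,(p[1]+.5)/2.2-.5+50),z)
a,b,c,d=f((98,124),7),f((475,103),7),f((129,450),7),f((476,450),7)
print(yaw(a-b)-90,yaw(a-c),yaw(b-d)); y=np.radians((yaw(a-b)-90+yaw(a-c)/2+yaw(b-d)/2)/2);print('S2',np.degrees(y),(a+b)/2-92*np.array([np.cos(y),np.sin(y)]))
t=f((286,158),7);r=f((282,529),9);print('joint',f((284,371),15),t,r,yaw(t-r),yaw(f((208,529),9)-f((355,529),9))-90)
I=json.load(open('pics/w16.json'))
print('S1 placed joint',f((278,376),15),f((278,165),7),f((276,532),9)); a,b=f((87,101),7),f((464,100),7); print((a+b)/2-92*np.array([np.cos(np.radians(-2)),np.sin(np.radians(-2))]))
"
```

```text
2.275901575643701 2.0678455442269823 2.5729511584697637
S2 2.2981499634960367 [533.72235326 186.30461212]
joint [540.75301447 191.6846089 ] [611.53152114 190.146219  ] [479.97468319 193.05692267] -1.2674660882981363 -0.7864713087560915
S1 placed joint [451.12647538 367.38811005] [521.79002327 364.95082776] [390.7511576  370.19664159]
[450.43037011 368.29311487]
```

```bash
python3 -m creep '[[[1.2,1.8,20,0,0,0.2,46],[0,0,26,0,0,0,46],[0,0,26,0,0,0,46],[0,0,26,0,0,0,46],[0,0,20,0,0,0,46],[0,0,14,0,0,0,46],[0,0,8,0,0,0,46],[0,0,4.5,0,0,0,46],[0,0,0,0,0,0,46],[0,0,0,0,0,0,46]]]' 25; python3 look.py w18
```

```text
time: 24.65
ee_pos: [540.3, 192.5, 195.3]
orientation: [1.0, -0.009, 0.0, -0.0]
force: [-0.5, -0.7, 0.0]
opening: 0.485
24.65 [540.3 192.5 195.3] yaw -0.99 zax [ 0.001  0.    -1.   ] [-0.5 -0.7  0. ] 0.4845535333600602
```

View pics/w18.png

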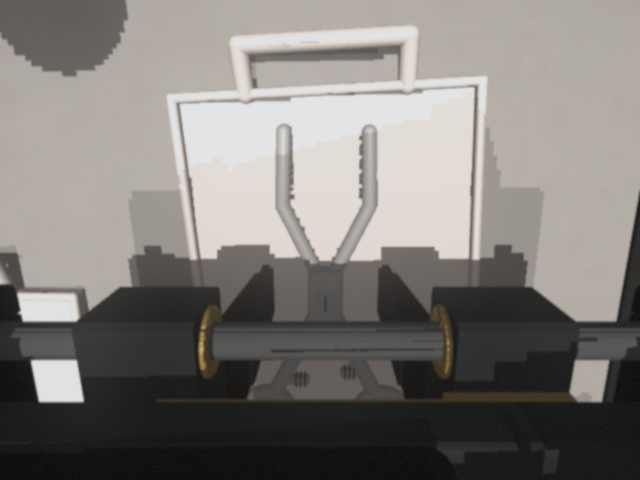

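```bash
python3 -c "
from h import *; import json
I=json.load(open('pics/w18.json'));f=lambda p,z:proj_plane(I,p,z)
a,b=f((167,96),7),f((487,78),7); y=np.radians(yaw(a-b)-90);print('S2',np.degrees(y),(a+b)/2-92*np.array([np.cos(y),np.sin(y)]))"
python3 -m creep '[[[0,0,1,0,0,0,46],[0,0,0,0,0,0,8],[0,0,0,0,0,0,8],[0,0,0,0,0,0,8],[0,0,0,0,0,0,8],[0,0,0,0,0,0,8],[0,0,0,0,0,0,8],[0,0,-5,0,0,0,8],[0,0,-15,0,0,0,8],[0,0,-25,0,0,0,8],[0,0,-25,0,0,0,8],[0,0,0,0,0,0,8]]]' 25
python3 -m creep '[[[-2.1,19,0,0,0,0,8],[-4.2,38,0,0,0,0,8],[-4.2,38,0,0,0,0,8],[-4.2,38,0,0,0,0,8],[-4.2,38,0,0,0,0,8],[-4.2,38,0,0,0,0,8],[-4.2,38,0,0,0,0,8],[-4.2,38,0,0,0,0,8],[-4.2,38,0,0,0,0,8],[-4.2,38,0,0,0,0,8],[-2.5,18.9,0,0,0,2,8],[0,0,0,0,0,4,8]]]'
python3 -m creep '[[[0,0,0,0,0,0,8],[0,0,0,0,0,0,8],[0,0,0,0,0,0,8]]]'
python3 look.py w19; python3 crop.py w19 200 70 280 220 2.8
```

```text
S2 2.0586243115532454 [533.48646575 186.84658638]
time: 25.9
ee_pos: [540.6, 192.6, 266.7]
orientation: [1.0, -0.009, 0.002, -0.001]
force: [0.3, -0.8, -1.4]
opening: 0.156
time: 27.1
ee_pos: [490.6, -189.1, 263.0]
orientation: [0.998, -0.063, -0.0, 0.0]
force: [0.7, 1.1, -0.5]
opening: 0.155
time: 27.4
ee_pos: [491.2, -186.2, 263.5]
orientation: [0.998, -0.06, -0.0, -0.0]
force: [0.6, 0.2, -0.1]
opening: 0.153
27.4 [ 491.2 -186.2  263.5] yaw -6.87 zax [-0.  0. -1.] [ 0.6  0.2 -0.1] 0.1527395815369631
```

View pics/w19c.png

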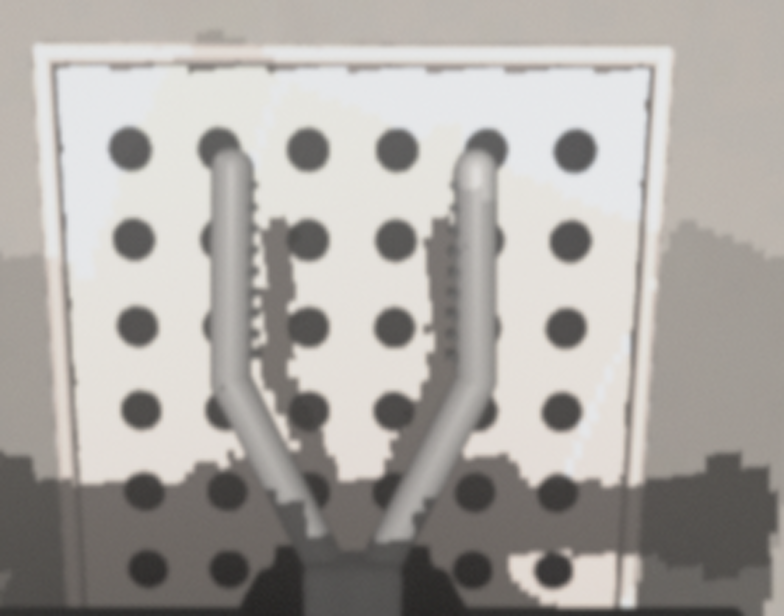

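```bash
python3 -m creep '[[[-0.8,0,14,0,0,0,8],[0,0,22,0,0,0,8],[0,0,17,0,0,0,8],[0,0,8,0,0,0,8],[0,0,6,0,0,0,8],[0,0,2.3,0,0,0,8],[0,0,0,0,0,0,8],[0,0,0,0,0,0,8]]]'
python3 look.py w20
python3 -m creep '[[[0,0,0,0,0,0,40],[0,0,0,0,0,0,40],[0,0,0,0,0,0,40],[0,0,0,0,0,0,40],[0,0,0,0,0,0,40],[0,0,-10,0,0,0,40],[0,0,-30,0,0,0,40],[0,0,-35,0,0,0,40],[0,0,-35,0,0,0,40],[0,0,-35,0,0,0,40],[0,0,0,0,0,0,40],[0,0,0,0,0,0,40]]]'
python3 look.py w21; python3 crop.py w21 200 70 280 250 2.4
```

```text
time: 28.25
ee_pos: [490.5, -186.6, 195.0]
orientation: [0.998, -0.061, 0.0, 0.0]
force: [0.5, 0.0, -0.3]
opening: 0.156
28.25 [ 490.5 -186.6  195. ] yaw -6.98 zax [ 0.001 -0.001 -1.   ] [ 0.5  0.  -0.3] 0.1558147985962482
time: 29.5
ee_pos: [490.1, -186.4, 340.3]
orientation: [0.998, -0.061, 0.001, 0.0]
force: [-0.5, 0.4, -0.7]
opening: 0.42
29.5 [ 490.1 -186.4  340.3] yaw -6.99 zax [ 0.002 -0.001 -1.   ] [-0.5  0.4 -0.7] 0.4198965026006097
```

View pics/w21c.png

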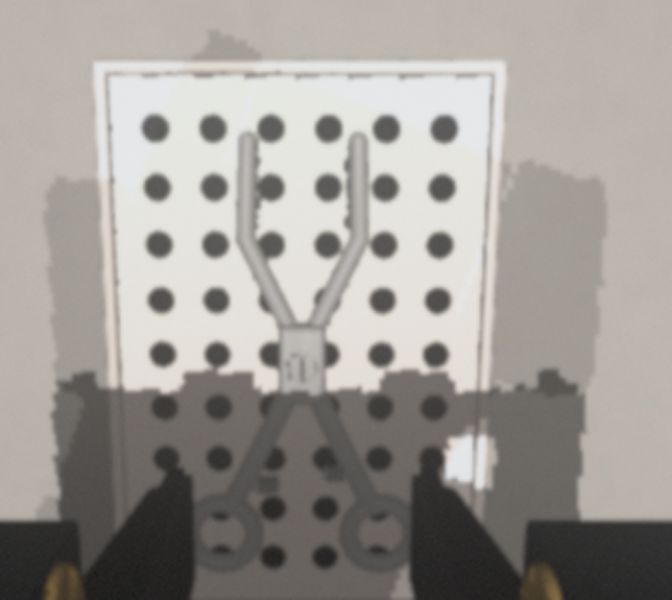

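```bash
python3 -m creep '[[[3,-18,0,0,0,0,46],[6,-37,0,0,0,0,46],[6,-37,0,0,0,0,46],[6,-37,0,0,0,0,46],[6,-37,0,0,0,0,46],[2.9,-20.6,0,0,0,-1.3,46],[0,0,0,0,0,-3,46],[0,0,0,0,0,0,46],[0,0,0,0,0,0,46],[0,0,0,0,0,0,46]]]'
python3 look.py w22; python3 crop.py w22 200 70 280 250 2.4
```

```text
time: 30.55
ee_pos: [542.7, -5.5, 338.9]
orientation: [1.0, -0.024, -0.0, -0.0]
force: [0.3, 0.4, -0.7]
opening: 0.483
30.55 [542.7  -5.5 338.9] yaw -2.8 zax [-0.001  0.    -1.   ] [ 0.3  0.4 -0.7] 0.48284969761247787
```

View pics/w22c.png

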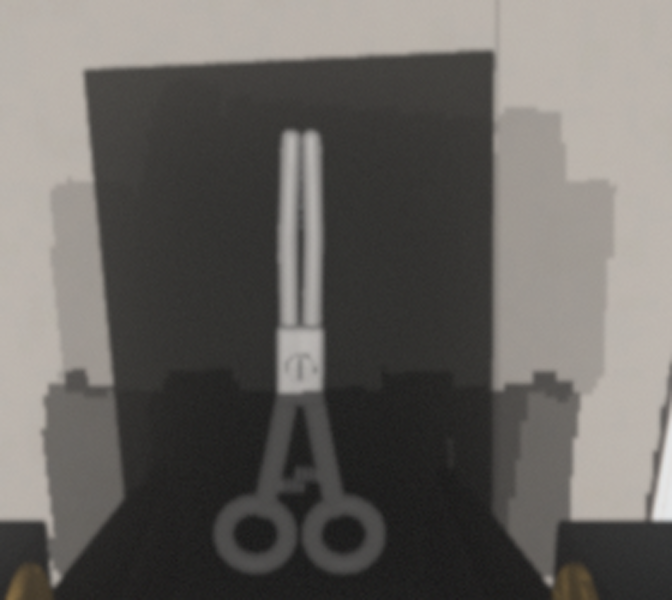

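```bash
python3 -m creep '[[[0,0,20,0,0,0,46],[0,0,26,0,0,0,46],[0,0,26,0,0,0,46],[0,0,26,0,0,0,46],[0,0,20,0,0,0,46],[0,0,14,0,0,0,46],[0,0,8,0,0,0,46],[0,0,5,0,0,0,46],[0,0,0,0,0,0,46]]]' 25
python3 -m creep '[[[0,0,0,0,0,0,8],[0,0,0,0,0,0,8],[0,0,0,0,0,0,8],[0,0,0,0,0,0,8],[0,0,0,0,0,0,8],[0,0,0,0,0,0,8],[0,0,-5,0,0,0,8],[0,0,-15,0,0,0,8],[0,0,-25,0,0,0,8],[0,0,-25,0,0,0,8],[0,0,0,0,0,0,8]]]' 25
python3 -m creep '[[[-2,-18,0,0,0,0,8],[-3.5,-37,0,0,0,0,8],[-3.5,-37,0,0,0,0,8],[-3.5,-37,0,0,0,0,8],[-3.5,-37,0,0,0,0,8],[-1.8,-25.2,0,0,0,-2,8],[0,0,0,0,0,-2.9,8],[0,0,0,0,0,0,8],[0,0,0,0,0,0,8],[0,0,0,0,0,0,8]]]'
python3 look.py w23; python3 crop.py w23 190 30 270 260 2.3
```

```text
time: 31.5
ee_pos: [542.8, -5.2, 194.2]
orientation: [1.0, -0.024, -0.0, 0.0]
force: [-0.2, -0.4, 0.1]
opening: 0.482
time: 32.6
ee_pos: [543.2, -5.0, 267.2]
orientation: [1.0, -0.023, 0.002, 0.0]
force: [0.9, -0.6, -0.5]
opening: 0.151
time: 33.6
ee_pos: [534.1, 186.3, 264.1]
orientation: [1.0, 0.018, -0.0, 0.0]
force: [-0.2, -0.0, -1.7]
opening: 0.155
33.6 [534.1 186.3 264.1] yaw 2.1 zax [-0. -0. -1.] [-0.2 -0.  -1.7] 0.1553866477532436
```

View pics/w23c.png

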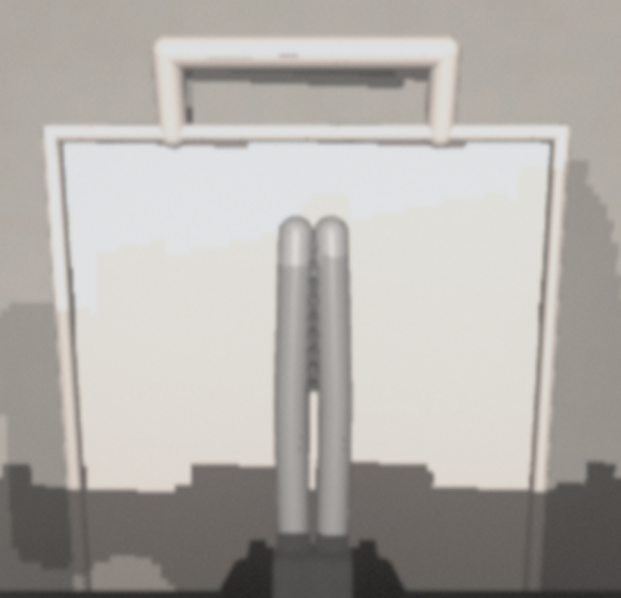

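```bash
python3 -m creep '[[[0,0,14,0,0,0,8],[0,0,22,0,0,0,8],[0,0,17,0,0,0,8],[0,0,8,0,0,0,8],[0,0,6,0,0,0,8],[0,0,2.6,0,0,0,8],[0,0,0,0,0,0,8],[0,0,0,0,0,0,8]]]'
python3 look.py w24
python3 -m creep '[[[0,0,0,0,0,0,40],[0,0,0,0,0,0,40],[0,0,0,0,0,0,40],[0,0,0,0,0,0,40],[0,0,0,0,0,0,40],[0,0,-10,0,0,0,40],[0,0,-30,0,0,0,40],[0,0,-35,0,0,0,40],[0,0,-35,0,0,0,40],[0,0,-35,0,0,0,40],[0,0,0,0,0,0,40],[0,0,0,0,0,0,40]]]'
python3 look.py w25; python3 crop.py w25 200 50 280 270 2.2
```

```text
time: 34.45
ee_pos: [534.1, 186.8, 195.3]
orientation: [1.0, 0.019, 0.0, -0.0]
force: [0.0, -0.1, -1.1]
opening: 0.153
34.45 [534.1 186.8 195.3] yaw 2.2 zax [ 0.001  0.    -1.   ] [ 0.  -0.1 -1.1] 0.15318031246413924
time: 35.7
ee_pos: [533.7, 186.8, 340.7]
orientation: [1.0, 0.019, 0.001, -0.0]
force: [-0.1, -0.0, -0.6]
opening: 0.418
35.7 [533.7 186.8 340.7] yaw 2.21 zax [ 0.002  0.    -1.   ] [-0.1 -0.  -0.6] 0.4178490721283936
```

View pics/w25c.png

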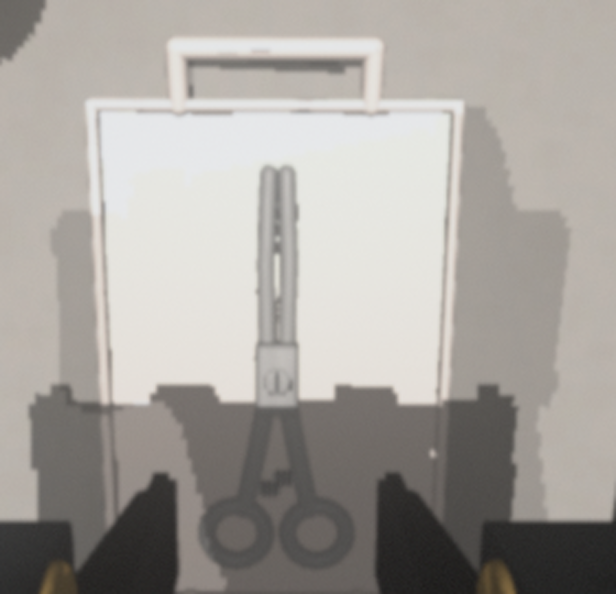

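The last clamp is centred. I'll pull back to the start area and check everything from above.

```bash
python3 -m creep '[[[-5,20,-15,0,0,0,46],[-5,40,-15,0,0,0,46],[-5,40,0,0,0,0,46],[-5,40,0,0,0,0,46],[-5,30,0,0,0,0,46],[0,15,0,0,0,0,46],[0,0,0,0,0,0,46],[0,0,0,0,0,0,46]]]'
python3 - <<'E'
from workcell import arm; import cv2
im=arm.camera('top'); cv2.imwrite('pics/top1.png',im)
im=im[180:330,100:480]; cv2.imwrite('pics/top1c.png',cv2.resize(im,None,fx=2.1,fy=2.1,interpolation=cv2.INTER_CUBIC))
E
```

```text
time: 36.55
ee_pos: [516.3, 1.5, 369.2]
orientation: [1.0, 0.019, -0.001, -0.0]
force: [-0.9, 0.1, 0.1]
opening: 0.486
```

View pics/top1c.png

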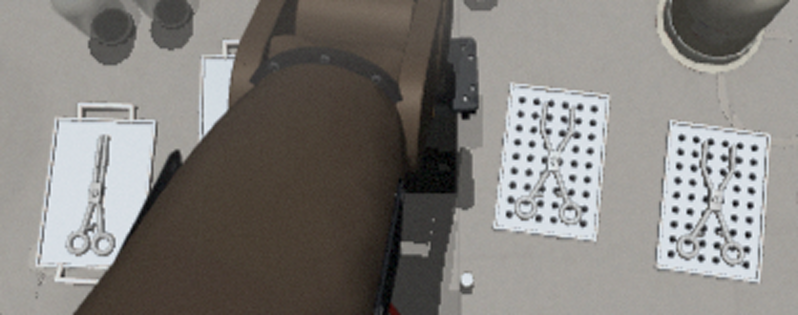

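The view shows three trays as wanted: a shut clamp in the solid tray at (97,195), and open clamps at (553,160) and (715,200). The arm hides S2, but the wrist picture just showed it centred there. Handing in.

```bash
python3 -c "
from workcell import arm
s=arm.observe();print(s['time'],s['force']);print(arm.close_job())"
```

```text
36.6 [-0.47069437  0.56737928 -0.99966577]
the job is handed in; nothing more can be done
None
```

The clamps are swapped and the job is handed in. The two shut clamps lie lengthwise in the solid trays and the two open clamps in the perforated trays, one to a tray. One shut clamp waited on the rubber pad meanwhile, and the pad is empty again.

- **Time and force:** it took about 37 s of the 115 s allowed. The wrist force readings I took stayed at about 2 N or less, and nothing showed contact or slipping.
- **Position:** wrist-camera pictures after each release showed every clamp flat and in line with its tray. Measured joint offsets were about 1 mm in one solid tray and 2 mm in one perforated tray. I judged the other two by eye against those.
- **Disagreements:** jaw-tip and box-joint measurements of the same clamp differed by up to about 3 mm, so the offsets are no more certain than that.
- **Not confirmed:** in the final top view the arm hid one solid tray and the pad. That tray is confirmed only by the wrist picture taken just after its release.

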